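Fit the battery spacer and hold the radio's battery door shut

TASK

One of the three batteries in this radio is a shorter stand-in, which leaves a wide gap at its end: stand the aluminium spacer block in that gap and push it fully down to the floor of the bay, leaving all the batteries in their bays. Then swing the sprung battery door shut and finish holding it pressed flush with the radio's back with your fingers, because its catch is broken and I need it held while I drive the screw. Leave the can, screwdriver and screw dish where they are.

Things in the scene. Friction and masses are not known exactly. Their poses are not given: they have to be found in the camera images.
- radio: Dark grey portable radio, 170 x 280 x 110 mm (x, y, z), lying on its silver front, back uppermost, immovable. Origin: centre of its underside; z up, +x towards its carrying handle (away from the robot). In its frame: back surface at z = 110; the door's recess, 7 mm deep, spans x = -60.5 (hinge) to 22.5 and y = -32.5 to 92.5. A thin aerial lies on the back along y at x = 72.
- bay_mouth (a point): Point on the top of the far end wall of the middle battery bay, at (12.5, 30, 103) mm in the radio's frame. Three open-topped bays lie side by side: each 65 mm long in x (x = -52.5 to 12.5) and 35 mm wide in y, centred on y = -7, 30 and 67, with 2 mm ribs 22 mm high between them. Bay floor at z = 69, tops of the end walls at z = 103.
- door_hinge (a point): Middle of the battery door's hinge line, at (-60.5, 30, 110) mm in the radio's frame; the hinge runs along the radio's y.
- battery_door (a joint): Angle (rad) of the grey battery door, a rigid flap 82 mm long from hinge to edge, 121 mm wide, 4 mm thick. 0 = shut, outer face flush with the radio's back; 1.57 = standing up; end stop 2.0, leaning away from the bays. Starts at 1.55 to 1.9. A hinge spring swings it open when let go; 3 to 4 N at the edge holds it shut. No catch. Shut, its underside is 37 mm above the bay floor.
- door_edge (a point): Middle of the door's free edge on its outer face; 82 mm from the hinge line.
- spacer: Loose aluminium spacer block, 12 x 30 x 35 mm (x, y, z), about 35 g, with a small bevel (1.5 mm by 4 mm) round its foot. It stands upright on the table. Origin: centre of its underside, z up, x across its thin side. In the bay its 30 mm side goes across the bay.
- short_cell: The short stand-in battery: white cylinder with a blue band, 33 mm diameter, 50 mm long, loose, lying along the radio's x in any one of the bays. Origin on its axis at the end near the hinge, within 2 mm of the bay's hinge-side wall; its x axis runs along it, to the radio's +x. From its other end to the bay's far end wall is a gap of 13 to 15 mm.
- short_cell_end (a point): Centre of the short battery's flat end that faces the wide gap (50 mm along its axis from its origin).
- long_cell_a: Full-length battery: black cylinder with a copper band, 33 mm diameter, 61.5 mm long, loose in its bay; origin and axis as for the short one. It leaves a gap of at most 3.5 mm.
- long_cell_b: The second full-length battery, the same as the first, in another bay.
- drinks_can: Red drinks can, 66 mm diameter, 115 mm tall, standing; origin: centre of its underside. A bystander.
- screwdriver: Screwdriver with an orange handle, 190 mm long, lying on the table along its x axis. A bystander.
- screw_dish: Small steel dish of screws, 92 mm diameter, 28 mm high; origin: centre of its underside. A bystander.
Not all that is in view belongs to the job. What is meant by the spacer is not orange, and is the smaller of those in its own colour. What is shaped like the long_cell_b but yellow is not meant.

How it is judged:
By the outcome, as a careful person would: the job done as asked, in the order asked, and still so for the second after the job is handed in, while the arm keeps its last pose, push and grip.
It also fails if it takes over 59 s, if anything falls off the work surface, if the arm or the gripper's body presses on something with over 40 N, if the wrist force passes 120 N, or if a joint passes its speed limit or range.

ROBOT

A 6-joint arm with a two-finger parallel gripper is mounted at the origin on the work surface. World frame = base frame: x ahead of the robot, y to its left, z up, the work surface at z = 0. Lengths are in m, angles in rad, forces in N, time in s.
With the tool pointing down it reaches from about 0.35 to 0.975 m from the base axis. Payload 4.9 kg.
Tool frame: the origin (TCP) lies at the very end of the fingers, on their centre line; the grasp point (between the pads) lies behind it (manip.pinch_z is the y of the grasp point in the tool frame, in m); y points along the fingers, x is the direction in which the jaws open and shut, and the axes are right-handed (so a half turn about y gives the same grasp; the last joint's range is limited). The gripper opens to 85 mm and grips with 20 to 120 N. Pads are 22 mm wide; open, the fingers measure 114 mm over their backs; the gripper's body (76 mm by 85 mm) begins 54 mm behind the grasp point. The pads swing forward as they close: fully open they stand 13 mm farther back than shut.
Start: joints at [-0.119, 0.053, 1.613, -0, 1.476, -0.119], TCP at [0.625, 0, 0.194] pointing down, gripper open.
Joint ranges: [-3.01, 3.01], [-1.01, 2.22], [0.06, 2.58], [-1.02, 4.17], [0.09, 2.62], [-3.14, 3.14]. Speed limits (rad/s): [2.57, 2.57, 3.14, 3.14, 3.14, 3.14].

INTERFACE

Orientations are given as a unit quaternion [w, x, y, z].
In Python, from plant import manip gives the robot as it stands.
- The arm moves only by the tool drive_tool, never from a script. Its argument "motion" is a list of rows, each a list of 3 entries, a list of its own where there are three numbers: the shift along the tool's x, y, z in units of 25 mm (1.0 is 25 mm), then the turn, a rotation vector about the tool's x, y, z in units of 5 degrees (1.0 is 5 degrees), then the closure, from -1 (fully open) to 1 (shut). A call has 1 to 12 rows; each row shifts and turns the commanded pose from where the row before left it, along the tool's axes as they then stand; what a row does not reach is not made up. A row lasts 1/10 s, in which the tool goes at most 50 mm and 8.59 degrees, less where a joint would pass 70% of its speed; a pose out of reach is approached as far as the arm can. A call is refused whole if a number of a shift passes 1 or a number of a turn 1, either way. A call with a gripper value outside its range is refused whole. The fingers move at their own pace and stop on an object; the grip force is fixed at half the most. Time passes only in rows, so rows that do not move let the fingers close. It gives the time, the measured TCP pose, the force and the opening at its end, in the units of the state.
- manip.state(): the state, without advancing time (a new reading comes with each control period).
- manip.grab_frame(name): name is "scene" or "side" or "wrist"; returns a dict with "img" (420x560x3 uint8, blue, green, red), "range_z" (420x560 float32, m along the optical axis (not along the pixel's ray), 0 where there is no reading), "camera_matrix" (3x3 intrinsics, pixels), "world_from_camera" (4x4, takes a point from camera to world coordinates); the wrist camera has in their place "T_tool_cam" (4x4, takes a point from camera to tool coordinates, whose origin is the TCP and whose axes are the tool frame's). Camera axes: x right, y down, z forward; pixel columns grow to the right and rows downward; lengths in m; the calibration is good to about 2 mm. A picture is of the moment at which its call begins: read the wrist's pose just before it.
- manip.job_done(): hands the job in, once; it reports no verdict.
The state is a dict: "time": time; "joint_pos": joint angles; "joint_vel": joint speeds; "joint_efforts": joint torques, N m; "tool_pos": TCP position; "tool_rot": TCP orientation; "contact_force": force on the tool from outside, world axes, zero at the start; "ft_torque": the same for the moment, N m; "gripper_width": opening from 0.0 (shut) to 1.0 (fully open).
Only numpy, scipy, OpenCV 4.12 (cv2) and the standard library are available. Lean on these libraries where they do the work, as an engineer would, in place of code of your own. Each camera call takes 0.05 s, during which the arm holds its last target. There are 200 camera calls.

## Working session

There is one attempt and no reset: what is moved stays moved. The work goes in short steps, Python scripts to look and compute and a tool call to move; the robot and the scene stay as the last step left them, time stands still between calls to the robot, and variables do not carry over. Pictures are saved under pics/ and viewed, about 8 in all and at most 12, crops included, and the job is handed in when it is done.

Besides the shell and the picture viewer there is one more tool, called after "Call:" as name(argument=value, ...) on one line, values as JSON. drive_tool: Moves the arm, as the interface text tells. Its arguments: {"type":"object","properties":{"motion":{"type":"array","items":{"type":"array"}}},"required":["motion"]}

```bash
mkdir -p pics; ls; cat > h.py <<'E'
import numpy as np,cv2
from plant import manip
from scipy.spatial.transform import Rotation as R
def grab(n):
    s=manip.state(); f=manip.grab_frame(n)
    if n=="wrist":
        q=s["tool_rot"];T=np.eye(4);T[:3,:3]=R.from_quat([q[1],q[2],q[3],q[0]]).as_matrix();T[:3,3]=s["tool_pos"]
        W=T@f["T_tool_cam"]
    else: W=f["world_from_camera"]
    K=f["camera_matrix"];z=f["range_z"];v,u=np.mgrid[:z.shape[0],:z.shape[1]]
    P=np.stack([(u-K[0,2])/K[0,0]*z,(v-K[1,2])/K[1,1]*z,z],-1)@W[:3,:3].T+W[:3,3]
    P[z==0]=np.nan
    return f["img"],P,K,W
E
python3 - <<'E'
from h import *
for n in ("scene","side"):
    im,P,K,W=grab(n); cv2.imwrite(f"pics/{n}0.png",im); np.save(f"{n}0.npy",P); print(n,W.round(3).tolist())
print(manip.state(),manip.pinch_z)
E
```

```text
pics
scene [[0.455, 0.64, -0.619, 1.224], [0.89, -0.313, 0.33, -0.396], [0.017, -0.702, -0.712, 0.89], [0.0, 0.0, 0.0, 1.0]]
side [[0.785, -0.383, 0.487, -0.035], [-0.619, -0.492, 0.611, -0.704], [0.005, -0.781, -0.624, 0.801], [0.0, 0.0, 0.0, 1.0]]
{'time': 0.1, 'joint_pos': array([-1.19013177e-01,  5.33098013e-02,  1.61414170e+00,  3.00162246e-06,
        1.47601272e+00, -1.19009458e-01]), 'joint_vel': array([-0.00114871, -0.00098234, -0.00286395, -0.00089276, -0.00023258,
        0.00103493]), 'joint_efforts': array([ 6.14647306e-04, -3.94903493e+01, -3.71363103e+01, -4.52310599e-05,
        3.99340541e-03, -4.17574097e-05]), 'tool_pos': array([6.24369793e-01, 6.84933287e-05, 1.92683228e-01]), 'tool_rot': array([ 7.07186085e-01, -7.07026859e-01,  6.58310737e-04,  6.55477594e-04]), 'contact_force': array([ 0.40125359,  0.04681355, -0.87571199]), 'ft_torque': array([ 0.0437719 , -0.04380434, -0.01048037]), 'gripper_width': 1.0004918833956247} -0.0187
```

View pics/scene0.png

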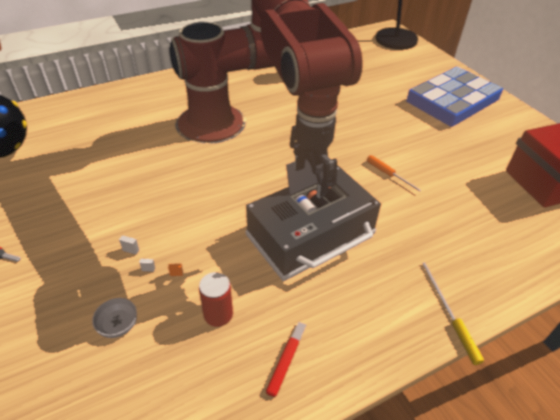

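View pics/side0.png

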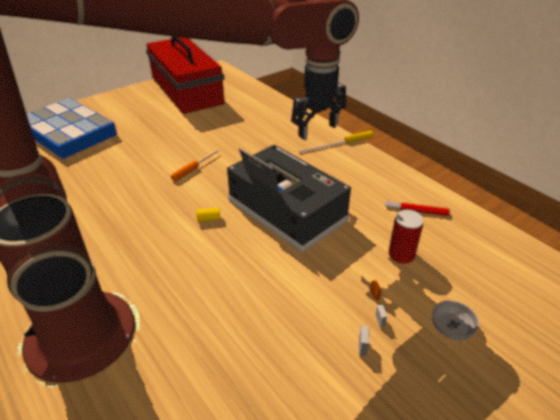

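Scene: the radio is at about (313,215) with its door standing up. Spacer candidates are grey (129,244), grey (148,265) and orange (175,269). In the side view they are at (364,340), (382,315) and (376,289). The white/blue cell is near (305,202). The smaller grey block looks right, so I'll measure it and crop in.

```bash
python3 - <<'E'
from h import *
s=cv2.imread("pics/scene0.png");d=cv2.imread("pics/side0.png")
a=cv2.resize(s[225:285,105:195],None,fx=4.4,fy=4.4,interpolation=3)
b=cv2.resize(s[155:275,235:395],None,fx=4.9,fy=4.9,interpolation=3)
b=b[:,:784]; c=cv2.resize(d[275:365,345:405],(176,264),interpolation=3)
out=np.zeros((264,784,3),np.uint8);out[:,:396]=a[:264];out[:,400:576]=c
cv2.imwrite("pics/c1.png",np.vstack([out,cv2.resize(b[40:450],(784,336*784//784))]))
P=np.load("scene0.npy");Q=np.load("side0.npy")
for n,A,(u0,u1,v0,v1) in [("s129",P,(115,142,230,258)),("s148",P,(138,160,255,275)),("s175",P,(165,188,258,280)),("d364",Q,(354,374,322,358)),("d382",Q,(374,390,302,328))]:
    X=A[v0:v1,u0:u1].reshape(-1,3);X=X[X[:,2]>0.008]
    r=cv2.minAreaRect((X[:,:2]*1000).astype(np.float32));print(n,len(X),r,X[:,2].max(), np.median(X,0))
    T=X[X[:,2]>X[:,2].max()-.006]; print("   top",len(T),T.mean(0).round(4),cv2.minAreaRect((T[:,:2]*1000).astype(np.float32)))
# radio top
for A,(u0,u1,v0,v1) in [(P,(235,395,155,275)),(Q,(220,360,140,245))]:
    X=A[v0:v1,u0:u1].reshape(-1,3);X=X[(abs(X[:,2]-.110)<.006)]
    r=cv2.minAreaRect((X[:,:2]*1000).astype(np.float32));print("radio",len(X),r,np.median(X[:,2]))
E
```

```text
s129 243 ((427.0154113769531, -374.352294921875), (42.65376281738281, 18.698911666870117), 44.99740219116211) 0.048662320928093195 [ 0.4322144  -0.3745727   0.03449579]
   top 73 [ 0.4268 -0.3744  0.045 ] ((426.3320617675781, -374.02386474609375), (38.82261276245117, 16.977554321289062), 44.221824645996094)
s148 153 ((502.0597839355469, -353.21368408203125), (31.986827850341797, 16.539180755615234), 71.25154113769531) 0.03827321939783268 [ 0.50401279 -0.35213315  0.02789058]
   top 56 [ 0.5014 -0.3523  0.0346] ((501.06341552734375, -352.01239013671875), (29.380155563354492, 13.607421875), 60.92491912841797)
s175 147 ((543.5217895507812, -297.83306884765625), (30.457996368408203, 15.094544410705566), 68.88616943359375) 0.03729711454515672 [ 0.54661864 -0.29836737  0.02806743]
   top 63 [ 0.5439 -0.2978  0.0341] ((543.7928466796875, -298.14862060546875), (30.229223251342773, 15.04746150970459), 70.44573974609375)
d364 269 ((424.4185791015625, -375.40264892578125), (41.10918045043945, 15.872076988220215), 44.29096984863281) 0.04894628128130507 [ 0.4166059  -0.3815882   0.04322139]
   top 140 [ 0.4235 -0.3759  0.0453] ((424.1199951171875, -375.9045715332031), (39.952789306640625, 15.571514129638672), 44.505516052246094)
d382 169 ((499.3749084472656, -353.1774597167969), (33.345767974853516, 13.425458908081055), 58.835723876953125) 0.03846528264805382 [ 0.49531352 -0.35613677  0.03032791]
   top 72 [ 0.4984 -0.3534  0.0349] ((498.92156982421875, -352.78631591796875), (31.48424530029297, 11.88652515411377), 59.300010681152344)
radio 4548 ((573.691162109375, 50.897010803222656), (173.985595703125, 283.63543701171875), 6.016002655029297) 0.10953097753000907
radio 3579 ((573.68408203125, 49.68560791015625), (176.50962829589844, 283.20269775390625), 5.816136837005615) 0.10999653135824206
```

View pics/c1.png

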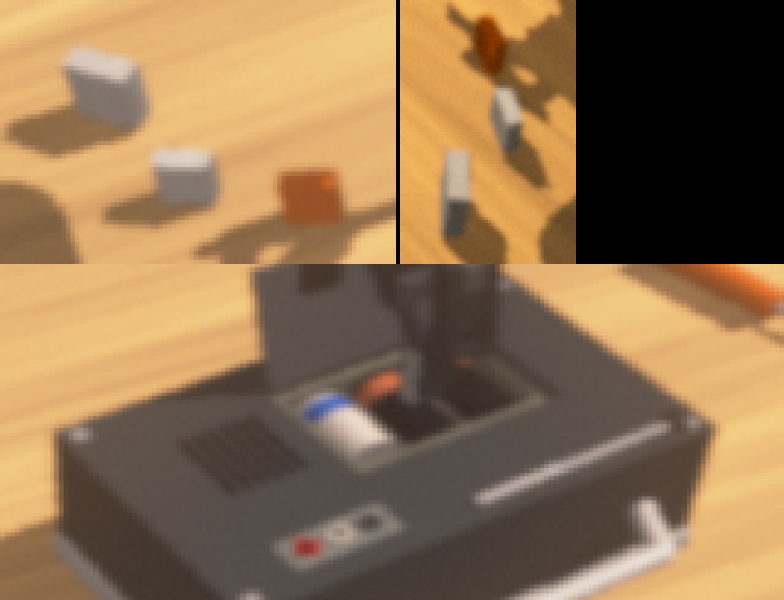

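Smaller grey block chosen: scene (148,265), about 30×12×35 mm at (0.500,-0.353), long side at 60°. The other grey block is 40×16×46 mm and the third is orange. The short cell is in the -y bay. Radio is at (0.5737,0.0503) with yaw 5.9°. Moving above the spacer now.

Call:
drive_tool(motion=[[[-0.4, 0, -1], [0, 0, 0], 0], [[-0.4, 0, -1], [0, 0, 0], 0], [[-0.4, 0, -1], [0, 0, 0], 0], [[-0.4, 0, -1], [0, 0, 0], 0], [[-0.4, 0, -1], [0, 0, 0], 0], [[-0.4, 0, -1], [0, 0, 0], 0], [[-0.4, 0, -1], [0, 0, 0], 0], [[-0.4, 0, -1], [0, 0, 0], 0], [[-0.4, 0, -1], [0, 0, 0], 0], [[-0.4, 0, -1], [0, 0, 0], 0], [[-0.4, 0, -1], [0, 0, 0], 0], [[-0.4, 0, -1], [0, 0, 0], 0]])

```text
time: 1.3
tool_pos: [0.5042, -0.3007, 0.1932]
tool_rot: [0.707, -0.707, 0.0, 0.0]
contact_force: [0.3, 0.3, -0.6]
gripper_width: 0.5
```

Call:
drive_tool(motion=[[[0, 0, -1], [0, 0, 0], 0], [[-0.2, 0, -1], [0, 0, 0], 0], [[0, 0.5, 0], [0, 1, 0], 0], [[0, 0.5, 0], [0, 1, 0], 0], [[0, 0.5, 0], [0, 1, 0], 0], [[0, 0, 0], [0, 1, 0], 0], [[0, 0, 0], [0, 1, 0], 0], [[0, 0, 0], [0, 1, 0], 0], [[0, 0, 0], [0, 0, 0], 0], [[0, 0, 0], [0, 0, 0], 0]])

```text
time: 2.3
tool_pos: [0.4998, -0.3498, 0.1559]
tool_rot: [0.683, -0.683, 0.183, -0.182]
contact_force: [0.1, 0.6, 0.2]
gripper_width: 0.505
```

```bash
cat >> h.py <<'E'
def tool():
    s=manip.state();q=s["tool_rot"];return R.from_quat([q[1],q[2],q[3],q[0]]).as_matrix(),s["tool_pos"],s
E
python3 - <<'E'
from h import *
im,P,K,W=grab("wrist");cv2.imwrite("pics/w1.png",im)
M,p,s=tool();print(p,M.round(3).tolist(),s["gripper_width"],s["time"])
m=(abs(P[...,0]-.5)<.03)&(abs(P[...,1]+.353)<.03)&(P[...,2]>.028)
X=P[m];print(len(X),X.mean(0),X[:,2].max(),cv2.minAreaRect((X[:,:2]*1000).astype(np.float32)))
T=X[X[:,2]>.032];r=cv2.minAreaRect((T[:,:2]*1000).astype(np.float32));print(r)
v,u=np.where(m);print(u.mean(),v.mean())
c=np.array([r[0][0]/1e3,r[0][1]/1e3,.022]);print("delta units",M.T@(c-p)/.025)
E
```

```text
[ 0.49983428 -0.34984141  0.15597045] [[0.867, -0.0, 0.499], [-0.499, 0.0, 0.867], [-0.001, -1.0, 0.0]] 0.50232636150078 2.35
17918 [ 0.50377731 -0.33913786  0.25592409] 0.28870225132573984 ((500.5682373046875, -349.2458801269531), (38.074195861816406, 77.70980072021484), 59.07615661621094)
((500.5682373046875, -349.2458801269531), (38.074195861816406, 77.70980072021484), 59.07615661621094)
275.12668824645607 357.61201026900324
delta units [0.01658174 5.35881361 0.03466765]
```

View pics/w1.png

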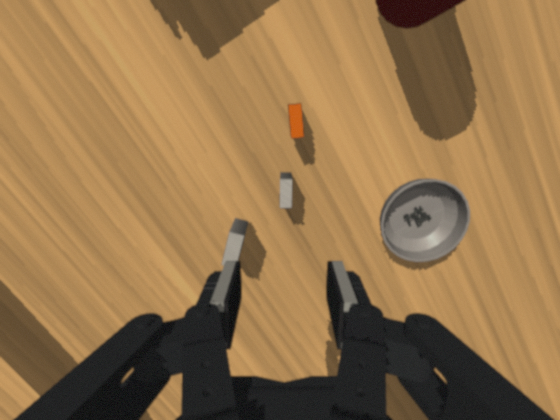

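The wrist view shows the spacer at (286,190), with the jaws parallel to its thin direction. My mask caught the gripper, so I'm redoing it with a height limit.

```bash
python3 - <<'E'
from h import *
im,P,K,W=grab("wrist")
M,p,s=tool()
u0,v0,u1,v1=270,165,305,215
X=P[v0:v1,u0:u1].reshape(-1,3);X=X[(X[:,2]>.028)&(X[:,2]<.05)]
r=cv2.minAreaRect((X[:,:2]*1000).astype(np.float32));print(len(X),r,np.median(X[:,2]))
c=np.array([r[0][0]/1e3,r[0][1]/1e3,.021]);print("delta units",M.T@(c-p)/.025)
E
```

```text
371 ((501.4059753417969, -353.197021484375), (29.60018539428711, 10.974923133850098), 60.07694625854492) 0.0364096308586313
delta units [ 0.1204401   5.40418971 -0.08339045]
```

Call:
drive_tool(motion=[[[0.1, 0.9, -0.1], [0, 0, 0], 0], [[0, 1, 0], [0, 0, 0], 0], [[0, 1, 0], [0, 0, 0], 0], [[0, 1, 0], [0, 0, 0], 0], [[0, 0.8, 0], [0, 0, 0], 0], [[0, 0.6, 0], [0, 0, 0], 0], [[0, 0, 0], [0, 0, 0], 0], [[0, 0, 0], [0, 0, 0], 1], [[0, 0, 0], [0, 0, 0], 1], [[0, 0, 0], [0, 0, 0], 1], [[0, 0, 0], [0, 0, 0], 1], [[0, 0, 0], [0, 0, 0], 1]])

```text
time: 3.6
tool_pos: [0.5012, -0.3537, 0.0244]
tool_rot: [-0.683, 0.683, -0.183, 0.183]
contact_force: [-0.2, 0.3, -0.1]
gripper_width: 0.004
```

Call:
drive_tool(motion=[[[0, 0, 0], [0, 0, 0], 1], [[0, 0, 0], [0, 0, 0], 1], [[0, 0, 0], [0, 0, 0], 1], [[0, 0, 0], [0, 0, 0], 1], [[0, -0.5, 0], [0, 0, 0], 1], [[0, -1, 0], [0, 0, 0], 1], [[0, -1, 0], [0, 0, 0], 1], [[0, -1, 0], [0, 0, 0], 1], [[0, -1, 0], [0, 0, 0], 1], [[0, -1, 0], [0, 0, 0], 1], [[0, -1, 0], [0, 0, 0], 1], [[0, -1, 0], [0, 0, 0], 1]])

```text
time: 4.8
tool_pos: [0.5009, -0.3534, 0.2136]
tool_rot: [-0.683, 0.683, -0.183, 0.183]
contact_force: [0.5, -0.6, -0.0]
gripper_width: -0.0
```

```bash
python3 - <<'E'
from h import *
im,P,K,W=grab("wrist");cv2.imwrite("pics/w2.png",im)
M,p,s=tool();print(p)
hsv=cv2.cvtColor(im,cv2.COLOR_BGR2HSV)
m=(P[...,2]>.006)&(P[...,2]<.06)
n,l,st,c=cv2.connectedComponentsWithStats(m.astype(np.uint8))
for i in range(1,n):
    if st[i,4]>60:
        X=P[l==i];X2=X[X[:,2]>X[:,2].max()-.008];r=cv2.minAreaRect((X2[:,:2]*1000).astype(np.float32));print(c[i].round(),st[i,4],X[:,2].max(),r)
f=manip.grab_frame("wrist");print(f["T_tool_cam"].round(4).tolist(),K.tolist())
# fingertip points in tool frame
Y=(P-p)@M; z=f["range_z"]; g=(z>0)&(z<.3); Yg=Y[g];print(len(Yg),np.percentile(Yg,[0,1,50,99,100],axis=0))
E
```

```text
[ 0.50280223 -0.35507724  0.21922574]
[376.  21.] 898 0.05996341142928685 ((663.8499145507812, -266.4181823730469), (9.894157409667969, 45.86767578125), 31.76285743713379)
[291. 115.] 322 0.03907960065766769 ((543.2648315429688, -298.71112060546875), (29.826940536499023, 11.934822082519531), 66.08863067626953)
[283. 175.] 299 0.03843348099211352 ((501.1174621582031, -353.5287170410156), (29.934226989746094, 10.487104415893555), 59.863643646240234)
[404. 202.] 3288 0.03148553905491064 ((609.6473999023438, -453.7049560546875), (90.28548431396484, 91.16864013671875), 19.255220413208008)
[239. 222.] 554 0.04899777729964566 ((426.287841796875, -375.9537658691406), (39.828529357910156, 15.377463340759277), 44.8205680847168)
[492. 384.] 79 0.01975705220715751 ((616.5092163085938, -805.0115356445312), (1.2467689514160156, 59.90565490722656), 28.42943000793457)
[[1.0, -0.0, 0.0007, 0.0008], [-0.0006, -0.3212, 0.947, -0.1816], [0.0002, -0.947, -0.3212, 0.0822], [0.0, 0.0, 0.0, 1.0]] [[318.698560725863, 0.0, 283.4353244848927], [0.0, 318.698560725863, 210.2340352757667], [0.0, 0.0, 1.0]]
41381 [[nan nan nan]
 [nan nan nan]
 [nan nan nan]
 [nan nan nan]
 [nan nan nan]]
```

View pics/w2.png

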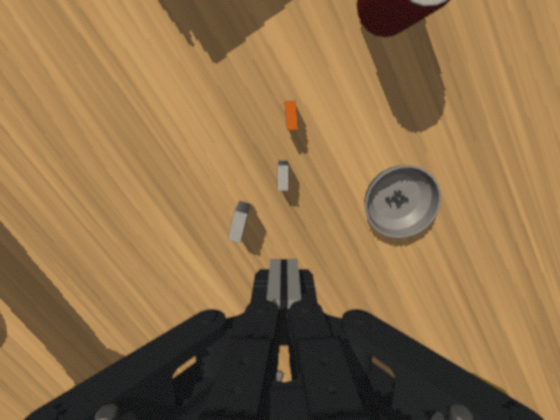

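The jaws closed on air: the spacer at (283,175) has not moved. The pads at (283,262) appear well behind the nominal TCP, so I'm measuring the fingertips in depth.

```bash
python3 - <<'E'
from h import *
im,P,K,W=grab("wrist")
M,p,s=tool();Y=(P-p)@M
print(p,s["time"])
for u in (275,283,292):
  for v in (255,260,262,265,275,290,300,310): print(u,v,(Y[v,u]*1e3).round(1))
for n in("scene","side"):
    im,P,K,W=grab(n);cv2.imwrite(f"pics/{n}1.png",im)
    m=(np.hypot(P[...,0]-p[0],P[...,1]-p[1])<.06)&(P[...,2]>.07)&(P[...,2]<.4)
    X=P[m];print(n,len(X),np.nanpercentile(X[:,2],[0,.5,1,2,5]));L=X[X[:,2]<X[:,2].min()+.015];print(L.mean(0),np.ptp(L,0))
E
```

```text
[ 0.50203569 -0.35438712  0.21486918] 4.95
275 255 [  -8.6  212.7 -118.2]
275 260 [ -2.1 -47.2  10.3]
275 262 [ -2.1 -49.4  10.4]
275 265 [ -2.  -51.3   9.8]
275 275 [ -1.8 -60.8  10. ]
275 290 [ -1.6 -72.6  10. ]
275 300 [ -1.4 -79.9  10.3]
275 310 [ -1.3 -87.6  11.4]
283 255 [   2.5  212.8 -118.3]
283 260 [  1.7 -47.4  10.4]
283 262 [  1.7 -48.6  10. ]
283 265 [  1.7 -50.7   9.4]
283 275 [  1.7 -60.5   9.8]
283 290 [  1.6 -71.9   9.6]
283 300 [  1.6 -79.9  10.4]
283 310 [  1.6 -79.4   5.4]
292 255 [  14.9  212.6 -118.2]
292 260 [  6.  -47.   10.1]
292 262 [  6.  -48.8  10. ]
292 265 [  5.9 -52.2  10.3]
292 275 [  5.6 -61.1  10.2]
292 290 [  5.3 -72.6  10. ]
292 300 [  5.1 -79.2   9.8]
292 310 [  4.8 -86.9  10.9]
scene 1488 [0.25295906 0.25793975 0.2603854  0.26330042 0.27155675]
[ 0.5105947  -0.35383107  0.26235714] [0.0160017  0.02522461 0.01496989]
side 2817 [0.24902751 0.256898   0.25819591 0.26234717 0.27303728]
[ 0.49443133 -0.35946747  0.25904678] [0.02302605 0.02617487 0.01496246]
```

All three cameras agree: the real fingertips sit about 40 mm behind the reported TCP, so the first grasp closed above the block. I'll take the tip as TCP plus 42 mm and retry.

Call:
drive_tool(motion=[[[0, 1, 0], [0, 0, 0], 0], [[0, 1, 0], [0, 0, 0], 0], [[0, 1, 0], [0, 0, 0], 0], [[0, 1, 0], [0, 0, 0], 0], [[0, 1, 0], [0, 0, 0], 0], [[0, 1, 0], [0, 0, 0], 0], [[0, 1, 0], [0, 0, 0], 0], [[0, 0.7, 0], [0, 0, 0], 0], [[0, 0.5, 0], [0, 0, 0], 0], [[0, 0, 0], [0, 0, 0], 0]])

```text
time: 6.05
tool_pos: [0.4993, -0.352, 0.0036]
tool_rot: [0.684, -0.682, 0.185, -0.182]
contact_force: [-1.1, 0.2, -0.3]
gripper_width: 0.5
```

Call:
drive_tool(motion=[[[0, 0.4, 0], [0, 0, 0], 0], [[0, 0.4, 0], [0, 0, 0], 0], [[0, 0.2, 0], [0, 0, 0], 0], [[0, 0.2, 0], [0, 0, 0], 0], [[0, 0, 0], [0, 0, 0], 0], [[0, 0, 0], [0, 0, 0], 0]])

```text
time: 6.65
tool_pos: [0.501, -0.3535, -0.0236]
tool_rot: [-0.683, 0.683, -0.183, 0.183]
contact_force: [-0.4, 0.2, -1.3]
gripper_width: 0.498
```

```bash
python3 - <<'E'
from h import *
im,P,K,W=grab("wrist");cv2.imwrite("pics/w3.png",im)
M,p,s=tool();print(p,s["contact_force"],s["gripper_width"])
Y=(P-p)@M
for u,v in((240,258),(242,265),(330,258),(328,265),(283,240),(283,250),(283,260)): print(u,v,(Y[v,u]*1e3).round(1),P[v,u].round(4))
E
```

```text
[ 0.50116805 -0.35367784 -0.02327493] [0.01552585 0.1422552  0.29619729] 0.5038710090423311
240 258 [-23.1 -23.8   1.2] [ 0.4817 -0.3411  0.0006]
242 265 [-22.  -25.2  -2.4] [ 0.4809 -0.3448  0.0019]
330 258 [ 26.2 -24.7   1.6] [ 0.5246 -0.3654  0.0014]
328 265 [ 22.2 -44.4   8. ] [ 0.5244 -0.3578  0.0212]
283 240 [  0.5 -29.9  14.6] [ 0.5089 -0.3412  0.0066]
283 250 [  0.5 -41.8  14.7] [ 0.509  -0.3412  0.0186]
283 260 [  0.5 -51.6  14.5] [ 0.5088 -0.3414  0.0284]
```

View pics/w3.png

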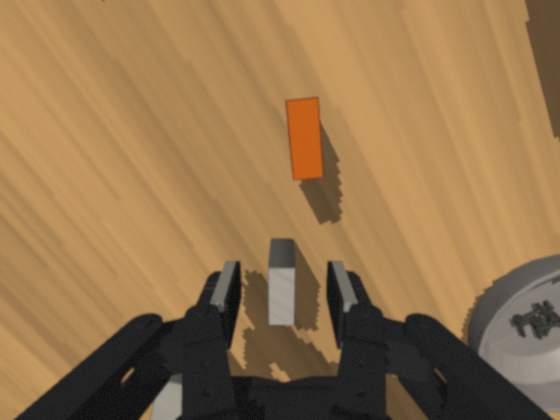

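The fingers now straddle the block at (282,280), with tips near z = 21 mm. Closing.

Call:
drive_tool(motion=[[[0, -0.1, 0], [0, 0, 0], 0], [[0, 0, 0], [0, 0, 0], 1], [[0, 0, 0], [0, 0, 0], 1], [[0, 0, 0], [0, 0, 0], 1], [[0, 0, 0], [0, 0, 0], 1], [[0, 0, 0], [0, 0, 0], 1], [[0, 0, 0], [0, 0, 0], 1], [[0, 0, 0], [0, 0, 0], 1]])

```text
time: 7.5
tool_pos: [0.5012, -0.3537, -0.0207]
tool_rot: [-0.683, 0.683, -0.183, 0.183]
contact_force: [-0.8, -0.1, 3.4]
gripper_width: 0.128
```

Call:
drive_tool(motion=[[[0, -0.5, 0], [0, 0, 0], 1], [[0, -1, 0], [0, 0, 0], 1], [[0, -1, 0], [0, 0, 0], 1], [[0, -1, 0], [0, 0, 0], 1], [[0, -1, 0], [0, -1, 0], 1], [[0, -1, 0], [0, -1, 0], 1], [[0, -1, 0], [0, -1, 0], 1], [[0, -1, 0], [0, -1, 0], 1], [[0, 0, 0], [0, -1, 0], 1], [[0, 0, 0], [0, -1, 0], 1], [[0, 0, 0], [0, -1, 0], 1], [[0, 0, 0], [0, -0.2, 0], 1]])

```text
time: 8.7
tool_pos: [0.5006, -0.3531, 0.1664]
tool_rot: [0.706, -0.706, -0.037, 0.037]
contact_force: [-0.1, 0.3, 0.1]
gripper_width: 0.125
```

Call:
drive_tool(motion=[[[0.4, 0, 1], [0, 0, 0], 1], [[0.4, 0, 1], [0, 0, 0], 1], [[0.4, 0, 1], [0, 0, 0], 1], [[0.4, 0, 1], [0, 0, 0], 1], [[0.4, 0, 1], [0, 0, 0], 1], [[0.4, 0, 1], [0, 0, 0], 1], [[0.4, 0, 1], [0, 0, 0], 1], [[0.4, 0, 1], [0, 0, 0], 1], [[0.4, 0, 1], [0, 0, 0], 1], [[0.4, 0, 1], [0, 0, 0], 1], [[0.4, 0, 1], [0, 0, 0], 1], [[0.4, 0, 1], [0, 0, 0], 1]])

```text
time: 9.9
tool_pos: [0.5888, -0.0413, 0.1663]
tool_rot: [0.706, -0.706, -0.036, 0.037]
contact_force: [-0.6, 0.0, 0.3]
gripper_width: 0.124
```

Call:
drive_tool(motion=[[[0, 0, 0], [0, 0, 0], 1], [[0, 0, 0], [0, 0, 0], 1], [[0, 0, 0], [0, 0, 0], 1]])

```text
time: 10.2
tool_pos: [0.5886, -0.0432, 0.1662]
tool_rot: [-0.706, 0.706, 0.036, -0.037]
contact_force: [0.8, 0.1, -0.1]
gripper_width: 0.122
```

```bash
python3 - <<'E'
from h import *
im,P,K,W=grab("wrist");np.save("w4.npy",P);np.save("w4W.npy",W);np.save("K.npy",K)
M,p,s=tool();print(p,s["gripper_width"],M[:,0])
yaw=np.radians(5.9);c=np.array([.5737,.0503,0]);Rz=R.from_euler('z',yaw).as_matrix()
Q=(P-c)@Rz   # radio frame
np.save("w4Q.npy",Q)
def proj(r):
    w=Rz@(np.array(r)/1e3)+c; k=np.linalg.inv(W)@np.append(w,1);k=K@k[:3];return (k[:2]/k[2])
v=im.copy()
for r in [(12.5,-24.5,103),(12.5,91.5-7,103),(12.5,10.5,103),(-52.5,-24.5,103),(22.5,-32.5,110),(22.5,92.5,110),(-60.5,-32.5,110)]:
    q=proj(r);print(r,q.round());cv2.circle(v,tuple(int(x) for x in q),2,(0,255,0),-1)
cv2.imwrite("pics/w4.png",v)
E
```

```text
[ 0.58861572 -0.04339346  0.16626448] 0.11689785996041906 [ 9.94674271e-01  1.03067994e-01 -2.89678994e-04]
(12.5, -24.5, 103) [293. 119.]
(12.5, 84.5, 103) [295. -61.]
(12.5, 10.5, 103) [293.  67.]
(-52.5, -24.5, 103) [205. 119.]
(22.5, -32.5, 110) [307. 131.]
(22.5, 92.5, 110) [312. -83.]
(-60.5, -32.5, 110) [192. 131.]
```

View pics/w4.png

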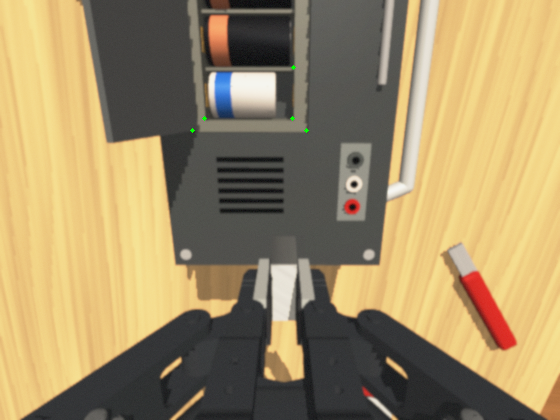

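The bay corners project exactly onto the image (293,119)/(293,67), so the radio pose is good. The white cell spans u≈209–277 and the gap is u≈277–293. The block is held at (285,270). Now measuring the gap and the block in the hand.

```bash
python3 - <<'E'
from h import *
im,P,K,W=grab("wrist");M,p,s=tool();Y=(P-p)@M
yaw=np.radians(5.9);c=np.array([.5737,.0503,0]);Rz=R.from_euler('z',yaw).as_matrix();Q=(P-c)@Rz*1e3
g=cv2.cvtColor(im,6)
for v in (85,95,105):
    print(v,"gray",g[v,268:300].tolist());print("  x",Q[v,268:300:2,0].round(1).tolist());print("  z",Q[v,268:300:2,2].round(0).tolist())
print("left",g[95,198:216].tolist(),Q[95,198:216:2,0].round(1).tolist(),Q[95,198:216:2,2].round().tolist())
for v in (236,240,245,250,255,258): 
    y=Y[v,262:310]*1e3;k=(y[:,2]>5)&(y[:,2]<22)&(y[:,1]>-60); print(v,np.where(k)[0][[0,-1]]+262 if k.any() else None, y[k][[0,-1]].round(1).tolist() if k.any() else None)
# block centre target
for gx in (5,5.5,6): 
    w=Rz@np.array([gx/1e3,-.007,0])+c; print(gx,(M.T@(np.array([w[0],w[1],p[2]])-p)/.025).round(3))
E
```

```text
85 gray [244, 244, 244, 244, 244, 243, 234, 183, 107, 66, 59, 57, 56, 58, 57, 58, 57, 59, 57, 58, 58, 54, 59, 60, 72, 93, 116, 130, 136, 137, 137, 139]
  x [-5.5, -4.0, -2.6, -1.1, -0.2, 1.3, 2.9, 4.5, 6.1, 7.7, 9.4, 11.0, 12.6, 13.2, 14.6, 16.0]
  z [102.0, 102.0, 102.0, 102.0, 77.0, 72.0, 70.0, 70.0, 70.0, 71.0, 71.0, 70.0, 70.0, 104.0, 104.0, 104.0]
95 gray [236, 237, 236, 236, 236, 234, 218, 160, 99, 67, 56, 58, 59, 56, 56, 55, 56, 52, 56, 55, 54, 56, 54, 60, 75, 96, 118, 131, 137, 136, 136, 137]
  x [-5.5, -4.1, -2.6, -1.1, -0.2, 1.2, 2.9, 4.5, 6.1, 7.8, 9.4, 11.1, 12.7, 13.2, 14.7, 16.1]
  z [104.0, 101.0, 103.0, 104.0, 80.0, 71.0, 71.0, 69.0, 70.0, 70.0, 70.0, 70.0, 71.0, 105.0, 104.0, 104.0]
105 gray [189, 188, 191, 191, 190, 189, 172, 136, 102, 88, 87, 85, 84, 86, 85, 89, 85, 78, 65, 56, 55, 53, 54, 56, 71, 96, 122, 132, 135, 137, 134, 135]
  x [-5.7, -4.2, -2.7, -1.3, -0.2, 1.2, 2.8, 4.5, 6.1, 7.8, 9.4, 11.1, 12.8, 13.3, 14.7, 16.3]
  z [102.0, 101.0, 101.0, 102.0, 82.0, 70.0, 70.0, 70.0, 71.0, 71.0, 72.0, 70.0, 70.0, 105.0, 105.0, 104.0]
left [132, 135, 133, 133, 127, 108, 90, 94, 101, 109, 153, 202, 222, 224, 223, 215, 179, 134] [-55.6, -54.3, -52.9, -52.0, -51.5, -51.7, -47.2, -45.9, -44.6] [105.0, 104.0, 104.0, 102.0, 98.0, 90.0, 104.0, 103.0, 103.0]
236 [275 292] [[-4.1, -24.2, 13.9], [5.0, -22.8, 13.2]]
240 [272 295] [[-5.5, -31.2, 14.7], [6.3, -31.7, 14.9]]
245 [272 295] [[-5.3, -36.5, 14.3], [6.1, -37.1, 14.6]]
250 [272 295] [[-5.1, -42.6, 14.5], [5.9, -42.8, 14.6]]
255 [271 296] [[-5.4, -48.1, 14.6], [6.2, -48.1, 14.6]]
258 [271 296] [[-5.3, -51.0, 14.6], [6.1, -50.6, 14.4]]
5 [-9.000e-03 -1.000e-03  3.511e+00]
5.5 [ 1.100e-02 -1.000e-03  3.511e+00]
6 [ 3.100e-02 -1.000e-03  3.511e+00]
```

Call:
drive_tool(motion=[[[0, 0, 0.5], [0, 0, 0], 1], [[0, 0, 1], [0, 0, 0], 1], [[0, 0, 1], [0, 0, 0], 1], [[0, 0, 0.7], [0, 0, 0], 1], [[0, 0, 0.3], [0, 0, 0], 1], [[0, 0.5, 0], [0, 0, 0], 1], [[0, 0.8, 0], [0, 0, 0], 1], [[0, 0.8, 0], [0, 0, 0], 1], [[0, 0.6, 0], [0, 0, 0], 1], [[0, 0.3, 0], [0, 0, 0], 1], [[0, 0, 0], [0, 0, 0], 1], [[0, 0, 0], [0, 0, 0], 1]])

```text
time: 11.5
tool_pos: [0.5802, 0.0442, 0.0918]
tool_rot: [-0.706, 0.706, 0.037, -0.037]
contact_force: [-0.2, -0.5, 0.4]
gripper_width: 0.123
```

```bash
python3 - <<'E'
from h import *
im,P,K,W=grab("wrist");M,p,s=tool();Y=(P-p)@M
yaw=np.radians(5.9);c=np.array([.5737,.0503,0]);Rz=R.from_euler('z',yaw).as_matrix()
w=Rz@np.array([.0054,-.0066,0])+c; print(p,s["contact_force"],(M.T@(np.array([w[0],w[1],p[2]])-p)/.025).round(3))
cv2.imwrite("pics/w5.png",cv2.resize(im[100:310,140:420],None,fx=2.5,fy=2.5))
E
```

```text
[0.58059181 0.04431118 0.09239987] [ 0.36278835 -0.64323231  1.25891332] [-0.034 -0.     0.003]
```

View pics/w5.png

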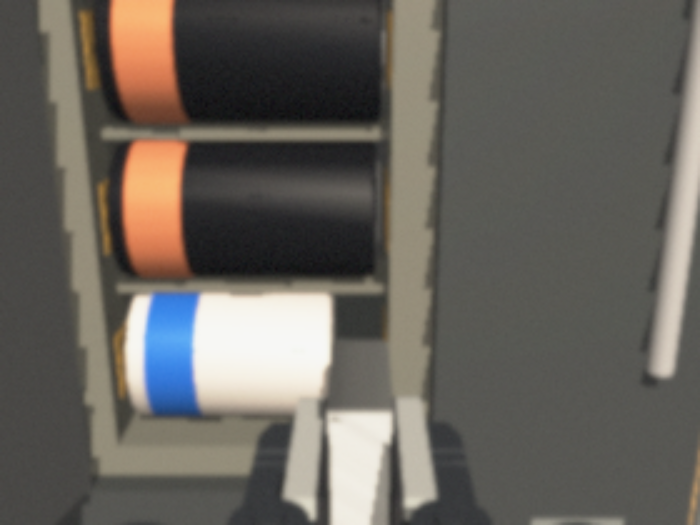

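The block's foot lines up with the gap, between the cell end (u≈332) and the far wall (u≈388). Lowering it slowly.

Call:
drive_tool(motion=[[[0, 0.2, 0], [0, 0, 0], 1], [[0, 0.2, 0], [0, 0, 0], 1], [[0, 0.2, 0], [0, 0, 0], 1], [[0, 0.1, 0], [0, 0, 0], 1], [[0, 0, 0], [0, 0, 0], 1]])

```text
time: 12.05
tool_pos: [0.5793, 0.0446, 0.073]
tool_rot: [0.706, -0.706, -0.037, 0.037]
contact_force: [-0.3, -0.4, -0.5]
gripper_width: 0.124
```

Call:
drive_tool(motion=[[[0, 0.1, 0], [0, 0, 0], 1], [[0, 0.1, 0], [0, 0, 0], 1], [[0, 0.1, 0], [0, 0, 0], 1], [[0, 0, 0], [0, 0, 0], 1]])

```text
time: 12.45
tool_pos: [0.5799, 0.0445, 0.0664]
tool_rot: [-0.706, 0.706, 0.037, -0.037]
contact_force: [-0.7, -0.3, 0.1]
gripper_width: 0.124
```

Call:
drive_tool(motion=[[[0, 0.1, 0], [0, 0, 0], 1], [[0, 0.05, 0], [0, 0, 0], 1], [[0, 0, 0], [0, 0, 0], 1]])

```text
time: 12.75
tool_pos: [0.5802, 0.0445, 0.066]
tool_rot: [-0.706, 0.706, 0.037, -0.037]
contact_force: [-9.4, -0.0, 14.6]
gripper_width: 0.124
```

Call:
drive_tool(motion=[[[0, 0.05, 0], [0, 0, 0], 1], [[0, 0, 0], [0, 0, 0], 1]])

```text
time: 12.95
tool_pos: [0.5802, 0.0445, 0.0659]
tool_rot: [-0.706, 0.706, 0.037, -0.037]
contact_force: [-14.0, 0.1, 20.4]
gripper_width: 0.118
```

Contact is 20 N up with a -x component, probably the far finger on the recess edge. The foot is about 14 mm below the wall top. Easing off, then releasing.

Call:
drive_tool(motion=[[[0, -0.1, 0], [0, 0, 0], 1], [[0, -0.05, 0], [0, 0, 0], 1], [[0, 0, 0], [0, 0, 0], 1]])

```text
time: 13.25
tool_pos: [0.5802, 0.0445, 0.066]
tool_rot: [-0.706, 0.706, 0.037, -0.037]
contact_force: [-4.2, 0.6, 6.5]
gripper_width: 0.118
```

Call:
drive_tool(motion=[[[0, 0, 0], [0, 0, 0], 0.55], [[0, 0, 0], [0, 0, 0], 0.55], [[0, 0, 0], [0, 0, 0], 0.55], [[0, 0, 0], [0, 0, 0], 0.55]])

```text
time: 13.65
tool_pos: [0.5786, 0.0443, 0.0661]
tool_rot: [-0.706, 0.706, 0.036, -0.038]
contact_force: [-9.5, -0.0, 11.8]
gripper_width: 0.225
```

```bash
python3 - <<'E'
from h import *
im,P,K,W=grab("wrist");M,p,s=tool();print(p,s["contact_force"],s["gripper_width"])
cv2.imwrite("pics/w6.png",cv2.resize(im[100:310,140:420],None,fx=2.5,fy=2.5))
E
```

```text
[0.57859324 0.04432424 0.06606846] [-9.50081514 -0.22815328 11.62342105] 0.2243504334134831
```

View pics/w6.png

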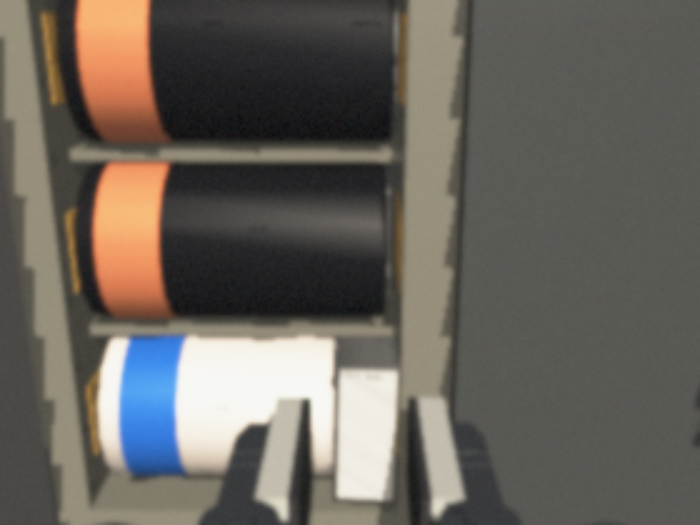

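The block is free of the fingers at about (366,430) and sits between the cell and the far wall. Lifting to measure its top height and position.

Call:
drive_tool(motion=[[[0, -0.3, 0], [0, 0, 0], 0.55], [[0, -0.7, 0], [0, 0, 0], 0.55], [[0, -1, 0], [0, 0, 0], 0.55], [[0, -1, 0], [0, 0, 0], 0.55], [[0, 0, 0], [0, 0, 0], 1], [[0, 0, 0], [0, 0, 0], 1], [[0, 0, 0], [0, 0, 0], 1], [[0, 0, 0], [0, 0, 0], 1]])

```text
time: 14.5
tool_pos: [0.5786, 0.0445, 0.138]
tool_rot: [0.706, -0.706, -0.036, 0.038]
contact_force: [-0.2, 0.4, -0.1]
gripper_width: 0.003
```

```bash
cat > blk.py <<'E'
from h import *
im,P,K,W=grab("wrist");M,p,s=tool();print(p,s["contact_force"],s["gripper_width"],s["time"])
yaw=np.radians(5.9);c=np.array([.5737,.0503,0]);Rz=R.from_euler('z',yaw).as_matrix();Q=(P-c)@Rz*1e3
h=cv2.cvtColor(im,cv2.COLOR_BGR2HSV)
for lo,hi in ((-1,13),(-50,-3)):
  m=(Q[...,0]>lo)&(Q[...,0]<hi)&(abs(Q[...,1]+7)<17)&(Q[...,2]>97)&(Q[...,2]<130)
  X=Q[m];print(lo,len(X),X.mean(0).round(1) if len(X) else "",np.percentile(X,[2,98],axis=0).round(1).tolist() if len(X) else "")
m=(Q[...,0]>13.5)&(Q[...,0]<21)&(abs(Q[...,1]-10)<15);print("rim z",np.median(Q[m][:,2]))
m=(Q[...,0]>30)&(Q[...,0]<60)&(abs(Q[...,1]-10)<15);print("back z",np.median(Q[m][:,2]))
w=Rz@np.array([.0055,-.007,0])+c; print("to block",(M.T@(np.array([w[0],w[1],p[2]])-p)/.025).round(3))
E
python3 blk.py
```

```text
[0.57879207 0.04456049 0.13827562] [ 0.36838448 -0.11437326 -0.06704094] -0.0019340953719505442 14.55
-1 735 [  5.9  -5.8 104.9] [[-0.7, -21.5, 98.6], [12.2, 7.7, 106.8]]
-50 2024 [-25.9  -6.7 101.4] [[-47.7, -20.6, 97.3], [-4.3, 4.3, 104.2]]
rim z 249.9812668257357
back z 247.27664578326937
to block [ 0.041 -0.    -0.031]
```

The block top reads about 105–106 mm and the rim reads 104–105 (true 103), so it appears to be on the floor already. Pressing its top with closed fingers to be sure.

Call:
drive_tool(motion=[[[0.05, 0.5, 0], [0, 0, 0], 1], [[0, 0.8, 0], [0, 0, 0], 1], [[0, 0.7, 0], [0, 0, 0], 1], [[0, 0.4, 0], [0, 0, 0], 1], [[0, 0.1, 0], [0, 0, 0], 1], [[0, 0.1, 0], [0, 0, 0], 1], [[0, 0, 0], [0, 0, 0], 1]])

```text
time: 15.25
tool_pos: [0.5814, 0.0446, 0.0754]
tool_rot: [-0.706, 0.706, 0.037, -0.037]
contact_force: [0.2, 0.2, -0.5]
gripper_width: 0.0
```

Call:
drive_tool(motion=[[[0, 0.1, 0], [0, 0, 0], 1], [[0, 0.1, 0], [0, 0, 0], 1], [[0, 0, 0], [0, 0, 0], 1]])

```text
time: 15.55
tool_pos: [0.5809, 0.0447, 0.07]
tool_rot: [0.706, -0.706, -0.037, 0.037]
contact_force: [-0.1, 0.4, 1.0]
gripper_width: -0.001
```

Call:
drive_tool(motion=[[[0, 0.1, 0], [0, 0, 0], 1], [[0, 0.1, 0], [0, 0, 0], 1], [[0, 0, 0], [0, 0, 0], 1]])

```text
time: 15.85
tool_pos: [0.5819, 0.0446, 0.0666]
tool_rot: [-0.706, 0.706, 0.038, -0.036]
contact_force: [-1.5, 0.8, 5.6]
gripper_width: 0.002
```

Call:
drive_tool(motion=[[[0, 0.1, 0], [0, 0, 0], 1], [[0, 0, 0], [0, 0, 0], 1]])

```text
time: 16.05
tool_pos: [0.5822, 0.0446, 0.0665]
tool_rot: [-0.706, 0.706, 0.038, -0.036]
contact_force: [-7.3, 0.6, 16.0]
gripper_width: 0.0
```

Call:
drive_tool(motion=[[[0, 0.1, 0], [0, 0, 0], 1], [[0, 0, 0], [0, 0, 0], 1], [[0, -0.3, 0], [0, 0, 0], 1], [[0, -0.7, 0], [0, 0, 0], 1], [[0, -1, 0], [0, 0, 0], 1], [[0, -1, 0], [0, 0, 0], 1], [[0, -1, -0.5], [0, 0, 0], 1], [[0, -1, -1], [0, 0, 0], 1], [[0, 0, -1], [0, 0, 0], 1], [[0, 0, -0.5], [0, 0, 0], 1], [[0, 0, 0], [0, 0, 0], 1], [[0, 0, 0], [0, 0, 0], 1]])

```text
time: 17.25
tool_pos: [0.5881, -0.0294, 0.1836]
tool_rot: [0.707, -0.706, -0.036, 0.038]
contact_force: [0.5, 0.5, -0.9]
gripper_width: 0.004
```

```bash
cat >> blk.py <<'E'
cv2.imwrite("pics/w7.png",cv2.resize(im[0:230,60:360],None,fx=2.5,fy=2.5))
np.save("Q7.npy",Q)
# door angle
m=(Q[...,0]>-140)&(Q[...,0]<-56)&(Q[...,1]>-25)&(Q[...,1]<85)&(Q[...,2]>120)&(Q[...,2]<200)
D=Q[m];print("door",len(D));A=np.polyfit(D[:,2],D[:,0],1);print("dx/dz",A[0],"theta",np.pi/2-np.arctan(A[0]),"x at 110",np.polyval(A,110),D.min(0),D.max(0))
E
python3 blk.py
```

```text
[ 0.58809971 -0.02908465  0.18373556] [-0.00034414  0.27247666 -0.27007105] -3.8673067821396435e-05 17.3
-1 645 [  5.8  -7.3 105.3] [[-0.4, -22.1, 100.2], [12.1, 7.0, 107.1]]
-50 1919 [-25.9  -8.2 101.5] [[-47.7, -21.0, 97.4], [-4.2, 4.1, 104.3]]
rim z 104.51532154698457
back z 111.61511071455944
to block [-0.02   0.004  2.938]
door 11877
dx/dz -0.2668867852356345 theta 1.831604212166067 x at 110 -55.068446440192204 [-81.10978841 -24.99024978 120.00053552] [-56.9638258   64.88393198 193.96978211]
```

View pics/w7.png

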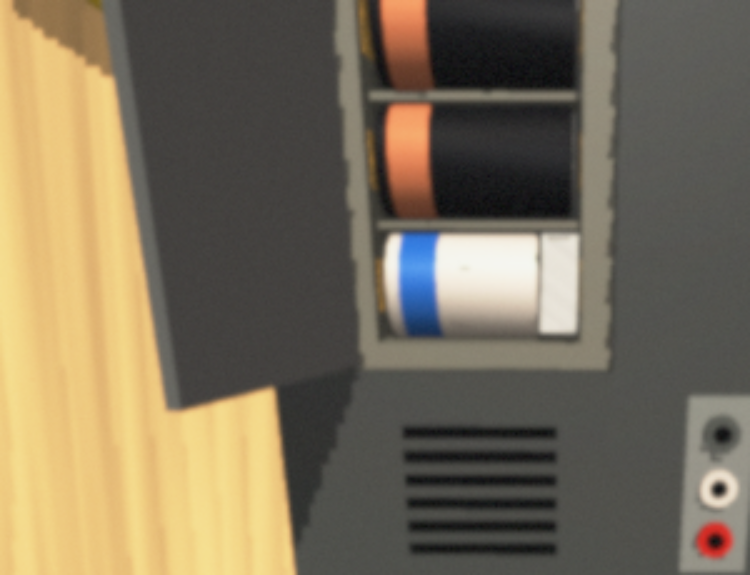

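The block (white, at (559,283)) now sits between the cell and the far wall. Corrected for the 1.6 mm depth bias seen on rim and back, its top is at about 104 mm, so it is on the floor and all the cells are in place. Door angle is 1.83. Going round behind the door.

Call:
drive_tool(motion=[[[-0.8, 0, 0], [0, 0, 0], 1], [[-0.8, 0, 0], [0, 0, 0], 1], [[-0.8, 0, 0], [0, 0, 0], 1], [[-0.8, 0, 0], [0, 0, 0], 1], [[-0.8, 0, 0], [0, 0, 0], 1], [[-0.8, 0, 0], [0, 0, 0], 1], [[0, 0, 1], [0, 0, 0], 1], [[0, 0, 1], [0, 0, 0], 1], [[0, 0, 1], [0, 0, 0], 1], [[0, 0, 1], [0, 0, 0], 1], [[0, 0, 0.2], [0, 0, 0], 1], [[0, 0, 0], [0, 0, 0], 1]])

```text
time: 18.5
tool_pos: [0.458, 0.0629, 0.1846]
tool_rot: [-0.706, 0.706, 0.038, -0.038]
contact_force: [-0.3, -0.2, 0.3]
gripper_width: 0.002
```

Call:
drive_tool(motion=[[[0, 0.6, 0], [0, 0, 0], 1], [[0, 0.8, 0], [0, 0, 0], 1], [[0, 0.6, 0], [0, 0, 0], 1], [[0, 0.2, 0], [0, 0, 0], 1], [[0, 0, 0], [0, 0, 0], 1], [[0, 0, 0], [0, 0, 0], 1]])

```text
time: 19.1
tool_pos: [0.4589, 0.0617, 0.1305]
tool_rot: [-0.706, 0.706, 0.037, -0.037]
contact_force: [0.0, 0.1, -0.0]
gripper_width: 0.002
```

```bash
cat > pos.py <<'E'
from h import *
M,p,s=tool();yaw=np.radians(5.9);c=np.array([.5737,.0503,0]);Rz=R.from_euler('z',yaw).as_matrix()
print("tip radio",((p-c)@Rz*1e3+[0,0,37.5]).round(1),"F",s["contact_force"].round(1),s["time"],M.round(3).tolist())
E
python3 pos.py
```

```text
tip radio [-113.    23.1  168. ] F [ 0.   0.1 -0. ] 19.1 [[0.995, 0.001, -0.104], [0.104, -0.0, 0.995], [0.001, -1.0, -0.0]]
```

Call:
drive_tool(motion=[[[0.6, 0, 0], [0, 0, 0], 1], [[0.6, 0, 0], [0, 0, 0], 1], [[0.6, 0, 0], [0, 0, 0], 1], [[0.3, 0, 0], [0, 0, 0], 1], [[0.3, 0, 0], [0, 0, 0], 1], [[0, 0, 0], [0, 0, 0], 1], [[0, 0, 0], [0, 0, 0], 1]])

```text
time: 19.8
tool_pos: [0.5184, 0.0682, 0.1304]
tool_rot: [-0.706, 0.706, 0.037, -0.037]
contact_force: [-0.2, 0.0, 0.5]
gripper_width: -0.003
```

```bash
python3 pos.py; python3 - <<'E'
from h import *
im,P,K,W=grab("side");yaw=np.radians(5.9);c=np.array([.5737,.0503,0]);Rz=R.from_euler('z',yaw).as_matrix();Q=(P-c)@Rz*1e3
np.save("Q8.npy",Q);cv2.imwrite("pics/s8.png",cv2.resize(im[60:260,200:400],None,fx=3,fy=3))
E
```

```text
tip radio [-53.2  23.5 167.9] F [-0.2  0.   0.5] 19.8 [[0.995, 0.001, -0.105], [0.105, -0.0, 0.995], [0.001, -1.0, -0.0]]
```

View pics/s8.png

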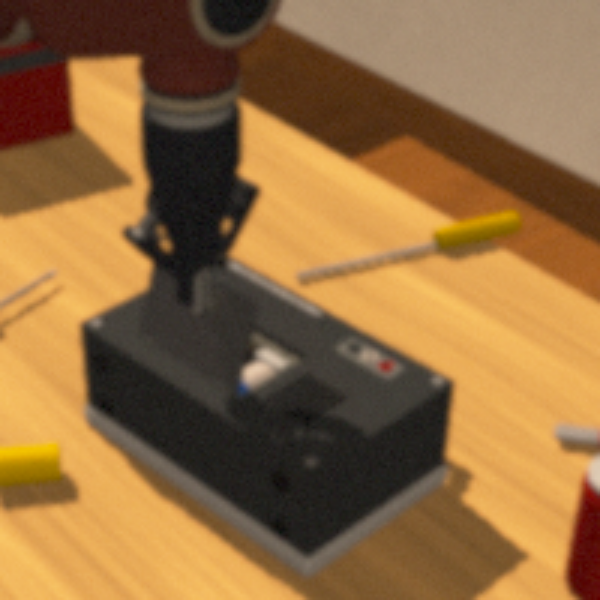

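The side view is blurry. The fingers are at (190,290), but I can't make out the door and the force is near zero. Checking the depth.

```bash
python3 - <<'E'
from h import *
Q=np.load("Q8.npy");im,P,K,W=grab("wrist")
yaw=np.radians(5.9);c=np.array([.5737,.0503,0]);Rz=R.from_euler('z',yaw).as_matrix();Qw=(P-c)@Rz*1e3
for n,A in(("side",Q),("wrist",Qw)):
  for ya,yb in((-30,0),(50,88)):
    m=(A[...,1]>ya)&(A[...,1]<yb)&(A[...,2]>113)&(A[...,2]<200)&(A[...,0]>-110)&(A[...,0]<60)
    D=A[m];print(n,ya,len(D))
    for zl in range(113,200,12):
        d=D[(D[:,2]>=zl)&(D[:,2]<zl+12)]
        if len(d)>5: print("  z",zl,len(d),np.percentile(d[:,0],[5,50,95]).round(1))
cv2.imwrite("pics/w9.png",im)
E
```

```text
side -30 308
  z 113 50 [-61.9 -58.1 -54.6]
  z 125 43 [-57.6 -54.8 -51.8]
  z 137 54 [-54.4 -51.  -47.7]
  z 149 46 [-50.9 -47.2 -44.5]
  z 161 42 [-46.5 -43.3 -41.4]
  z 173 50 [-42.7 -40.1 -37.7]
  z 185 23 [-41.  -38.  -33.8]
side 50 236
  z 113 48 [-61.7 -58.2 -55.4]
  z 125 48 [-57.6 -54.2 -51.1]
  z 137 55 [-53.7 -50.7 -48.1]
  z 149 48 [-49.7 -47.  -43.1]
  z 161 35 [-47.2 -43.9 -41. ]
wrist -30 20
  z 113 20 [-74.7  43.6  58.4]
wrist 50 5018
  z 113 516 [-61.3 -58.   42.2]
  z 125 400 [-55.6 -54.3 -52.6]
  z 137 486 [-52.1 -50.5 -49. ]
  z 149 596 [-48.6 -46.9 -45.4]
  z 161 747 [-45.1 -43.3 -41.8]
  z 173 935 [-41.6 -39.9 -38.3]
  z 185 1338 [-38.  -35.8 -33.1]
```

The depth shows the door at about 72° against the fingertip, as planned. Continuing the arc.

Call:
drive_tool(motion=[[[0.28, 0.02, 0], [0, 0, 0], 1], [[0.28, 0.06, 0], [0, 0, 0], 1], [[0.32, 0.14, 0], [0, 0, 0], 1], [[0.3, 0.18, 0], [0, 0, 0], 1], [[0.26, 0.25, 0], [0, 0, 0], 1], [[0.24, 0.27, 0], [0, 0, 0], 1], [[0.2, 0.3, 0], [0, 0, 0], 1], [[0.2, 0.34, 0], [0, 0, 0], 1], [[0, 0, 0], [0, 0, 0], 1]])

```text
time: 20.8
tool_pos: [0.5706, 0.0737, 0.09]
tool_rot: [0.706, -0.706, -0.037, 0.037]
contact_force: [-1.6, 0.6, 1.4]
gripper_width: -0.004
```

```bash
python3 pos.py
```

```text
tip radio [ -0.7  23.6 127.5] F [-1.6  0.6  1.4] 20.8 [[0.995, 0.001, -0.104], [0.104, 0.0, 0.995], [0.001, -1.0, 0.0]]
```

Call:
drive_tool(motion=[[[0.1, 0.2, 0], [0, 0, 0], 1], [[0.05, 0.2, 0], [0, 0, 0], 1], [[0, 0.2, 0], [0, 0, 0], 1], [[0, 0, 0], [0, 0, 0], 1], [[0, 0, 0], [0, 0, 0], 1]])

```text
time: 21.3
tool_pos: [0.5743, 0.074, 0.0764]
tool_rot: [0.706, -0.706, -0.038, 0.036]
contact_force: [0.1, 1.0, 2.3]
gripper_width: 0.004
```

Call:
drive_tool(motion=[[[0, 0.1, 0], [0, 0, 0], 1], [[0, 0, 0], [0, 0, 0], 1], [[0, 0, 0], [0, 0, 0], 1]])

```text
time: 21.6
tool_pos: [0.5744, 0.0741, 0.074]
tool_rot: [-0.706, 0.706, 0.038, -0.036]
contact_force: [0.7, 0.0, 3.4]
gripper_width: 0.005
```

```bash
python3 pos.py
```

```text
tip radio [  3.1  23.6 111.5] F [0.7 0.  3.4] 21.6 [[0.995, 0.002, -0.105], [0.105, 0.0, 0.995], [0.002, -1.0, -0.0]]
```

Nearly flush at about 3.4 N. Pressing on until the force rises.

Call:
drive_tool(motion=[[[0, 0.06, 0], [0, 0, 0], 1], [[0, 0, 0], [0, 0, 0], 1], [[0, 0, 0], [0, 0, 0], 1]])

```text
time: 21.9
tool_pos: [0.5743, 0.0741, 0.0725]
tool_rot: [-0.706, 0.706, 0.038, -0.036]
contact_force: [3.9, 0.4, 2.8]
gripper_width: -0.006
```

Call:
drive_tool(motion=[[[0, 0.06, 0], [0, 0, 0], 1], [[0, 0, 0], [0, 0, 0], 1], [[0, 0, 0], [0, 0, 0], 1]])

```text
time: 22.2
tool_pos: [0.5744, 0.074, 0.0724]
tool_rot: [-0.706, 0.706, 0.038, -0.036]
contact_force: [-0.5, 0.8, 9.8]
gripper_width: -0.003
```

Call:
drive_tool(motion=[[[0, 0.06, 0], [0, 0, 0], 1], [[0, 0, 0], [0, 0, 0], 1], [[0, 0, 0], [0, 0, 0], 1]])

```text
time: 22.5
tool_pos: [0.5745, 0.074, 0.0722]
tool_rot: [-0.706, 0.706, 0.038, -0.037]
contact_force: [-3.7, -0.5, 16.3]
gripper_width: -0.005
```

A firm stop at tip z ≈ 109.7 mm with 16 N. Checking flushness and the rest of the scene.

```bash
python3 - <<'E'
from h import *
yaw=np.radians(5.9);c=np.array([.5737,.0503,0]);Rz=R.from_euler('z',yaw).as_matrix()
for n in ("wrist","scene"):
    im,P,K,W=grab(n);Q=(P-c)@Rz*1e3
    cv2.imwrite(f"pics/{n}10.png",im)
    b=(Q[...,0]>30)&(Q[...,0]<60)&(Q[...,1]>-20)&(Q[...,1]<90)&(abs(Q[...,2]-110)<15)
    print(n,"back",b.sum(),np.median(Q[b][:,2]) if b.any() else "")
    for xa,xb in((-55,-30),(-30,-5),(-5,10),(10,20)):
      for ya,yb in((-28,5),(45,88)):
        m=(Q[...,0]>xa)&(Q[...,0]<xb)&(Q[...,1]>ya)&(Q[...,1]<yb)&(abs(Q[...,2]-110)<20)
        if m.sum()>10: print("  door",xa,xb,ya,m.sum(),np.median(Q[m][:,2]).round(1))
a=cv2.imread("pics/wrist10.png");b=cv2.imread("pics/scene10.png")
b=cv2.resize(b[140:290,215:415],(400,300));cv2.imwrite("pics/f10.png",np.hstack([cv2.resize(a,(400,300)),b]))
E
python3 pos.py
```

```text
wrist back 10858 111.58345050440047
  door -55 -30 -28 501 111.4
  door -55 -30 45 4881 111.4
  door -30 -5 -28 258 111.4
  door -30 -5 45 4870 111.4
  door -5 10 -28 73 111.4
  door -5 10 45 2936 111.4
  door 10 20 45 1947 111.4
scene back 423 109.48882201923449
  door -55 -30 -28 98 109.2
  door -30 -5 -28 97 109.5
  door -5 10 -28 62 109.7
  door -5 10 45 62 109.2
  door 10 20 -28 47 109.1
  door 10 20 45 55 109.5
tip radio [  3.2  23.6 109.7] F [-3.8 -0.3 16.6] 22.6 [[0.995, 0.001, -0.105], [0.105, -0.0, 0.995], [0.001, -1.0, -0.0]]
```

View pics/f10.png

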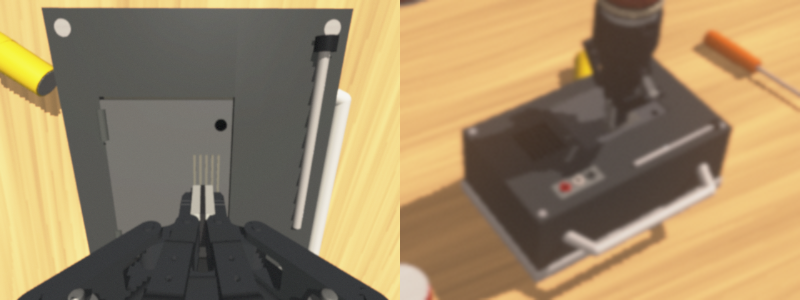

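The wrist half of the picture shows the door shut, its edge at u≈233 level with the back and the fingers on it at (203,200). Door and back depths match within 0.2 mm in the wrist camera and 0.4 mm in the scene camera. Handing in.

```bash
python3 -c "
from plant import manip
print(manip.job_done())"
```

```text
the job is handed in; nothing more can be done
None
```

The spacer is standing in the short battery's gap, the door is shut, and the closed fingers are holding it flush with about 16 N. I handed the job in at about 22.6 s of the 59 s allowed.

**What I did**
- I took the smaller grey block as the spacer and lowered it into the gap in the -y bay.
- After letting go, I pressed it down with closed fingers. The force rose to about 16 N with no more travel, and I then commanded one more small step.
- I then went round behind the door, swung it shut along its arc and pressed until it came to a firm stop.

**Last checks**
- **Spacer:** its top is at about 104 mm in the radio's frame after correcting a 1.6 mm depth bias, which is where it should be when resting on the floor. All three batteries looked in place just before I closed the door.
- **Door:** its surface matches the radio's back within 0.2 mm in the wrist camera and 0.4 mm in the scene camera.
- **Can, screwdriver and dish:** I did not go near them. I did not measure them again at the end.

**What failed or disagreed**
- **First grasp:** it closed on air, because the real fingertips are about 38–45 mm behind the stated tool point. I corrected for this from camera depth and contact.
- **Insertion:** while lowering the block I met about 20 N up and 14 N sideways, probably a finger touching the edge of the door recess. I backed off slightly and released the block there.

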